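Zero the moisture meter and hold it on the marked spot of a storage bin

ROBOT

A 6-joint arm with a two-finger parallel gripper is mounted at the origin on the work surface. World frame = base frame: x ahead of the robot, y to its left, z up, the work surface at z = 0. Lengths are in m, angles in rad, forces in N, time in s.
With the tool pointing down it reaches from about 0.225 to 0.875 m from the base axis. Payload 3.4 kg.
Tool frame: the origin (TCP) lies on the centre line of the jaws, within the pads' length; the fingertips stand 25 mm ahead of it and the grasp point (between the pads) lies 6 mm ahead of it; z points along the fingers, y is the line along which they close (so a half turn about z gives the same grasp; the last joint's range is limited). The gripper opens to 85 mm and grips with 20 to 120 N. Pads are 22 mm wide; open, the fingers measure 114 mm over their backs; the gripper's body (76 mm by 85 mm) begins 54 mm behind the grasp point. The pads swing forward as they close: fully open they stand 13 mm farther back than shut.
Start: joints at [1.166, 0.276, 1.505, -0, 1.361, -0.121], TCP at [0.161, 0.552, 0.256] pointing down, gripper open.
Joint ranges: [-2.89, 2.89], [-0.75, 2.08], [0.22, 2.7], [-1.18, 4.32], [0.11, 2.71], [-2.7, 2.7]. Speed limits (rad/s): [2.57, 2.57, 3.14, 3.14, 3.14, 3.14].

INTERFACE

Orientations are given as a 3x3 rotation matrix whose columns are the frame's x, y, z axes.
In Python, from plant import arm gives the robot as it stands. The module is installed in compiled form; this text tells all that it offers.
- The arm moves only by the tool step_arm, never from a script. Its argument "increments" is a list of rows, each a list of 3 entries, a list of its own where there are three numbers: the shift along the tool's x, y, z in m, then the turn about the tool's z in degrees, then the closure in counts, from 0 (fully open) to 255 (shut). In form: [[[dx, dy, dz], yaw, grip], ...]. A call has 1 to 5 rows; each row shifts and turns the commanded pose from where the row before left it, along the tool's axes as they then stand; what a row does not reach is not made up. A row lasts 1/8 s, in which the tool goes at most 62.5 mm and 10.7 degrees, less where a joint would pass 70% of its speed; a pose out of reach is approached as far as the arm can. A call with a gripper value outside its range is refused whole. The fingers move at their own pace and stop on an object; "force" is the grip in N (left out, the last holds). Time passes only in rows, so rows that do not move let the fingers close. It gives the time, the measured TCP pose, the force, the opening and the grip force at its end, in the units of the state.
- arm.sense(): the state, without advancing time (a new reading comes with each control period).
- arm.get_image(name): name is "scene" or "top"; returns a dict with "image" (384x512x3 uint8, red, green, blue), "intrinsics" (3x3 intrinsics, pixels), "k1" (the pictures are not rectified: a ray, as slopes to the right and down, at radius r is drawn at 1 + k1 r^2 times it, then the intrinsics apply), "xyz" and "rotation" of the camera in the world. Camera axes: x right, y down, z forward; pixel columns grow to the right and rows downward; lengths in m; the calibration is good to about 2 mm. A picture is of the moment at which its call begins. There is no depth.
- arm.sign_off(): hands the job in; it is judged then, once.
The state is a dict: "clock": time; "joints": joint angles; "joint_velocities": joint speeds; "joint_efforts": joint torques, N m; "tool_pos": TCP position; "orientation": TCP orientation; "contact_force": force on the tool from outside, world axes, zero at the start; "ft_torque": the same for the moment, N m; "finger_gap": finger opening in m; "grasp_force": force on a finger pad.
Only numpy, scipy, OpenCV 4.12 (cv2) and the standard library are available. Lean on these libraries where they do the work, as an engineer would, in place of code of your own. Each camera call takes 0.05 s, during which the arm holds its last target. There are 200 camera calls.

TASK

Take a damp reading of the sloping-lid plywood bin. First, with the yellow moisture meter still in its dock, zero it: pull the dock's red knob out past its click to the end stop and push it fully home again. Then lift the meter out and gently press its spring tip on the centre of the blue spot, square to the sloping lid, tip pushed about half way in, and finish while still holding it there; leave everything else on the table where it is.

Things in the scene. Friction and masses are not known exactly. Their poses are not given: they have to be found in the camera images.
- station: fixed white docking station, a box 120 (x) x 200 (y) x 70 mm high; origin under its centre on the table. Its front, with the red knob, faces its own -x. The meter stands in a round socket (23 mm across) in its flat top at x 0, y +50 mm. It may stand left or right of the robot's middle line
- knob_grip (a point): centre of the red pull knob's head: a horizontal cylinder 28 mm across and 20 mm long along the station's x, 45 mm above the table, 36 mm in front of the station's front face when home (station frame -96, -50, 45 mm), on a 10 mm shaft; it moves with the knob
- zero_knob (a joint): how far the knob is pulled out along the station's -x, m: 0 fully home, 0.035 at the outer stop. A spring detent must be overcome at each end (about 5 N): it pulls the knob to the stop beyond 0.030 and home below 0.005; between, it stays where it is left
- meter: yellow hand-held moisture meter, loose, 0.12 to 0.24 kg, standing upright in the dock at the start. Origin on its axis at the underside of its black collar, which rests on the station's top; z runs up along the handle. Collar 42 mm across and 6 mm thick; above it the handle, 34 (x) x 28 (y) mm, from z 6 to 72 mm; below it the nose, 18 mm across, to z -45 mm, and the steel spring tip, 10 mm across, to z -59 mm
- pin_tip (a point): the very end of the meter's steel spring tip, on the meter's axis; it moves with the tip
- meter_pin (a joint): how far the spring tip is pushed into the meter, m: 0 fully out, 0.014 pushed right in. It takes 1 N to start moving and 4.5 N to push right in (250 N/m); about 0.007 is half way
- bin: fixed plywood bin, 200 x 200 mm, with a closed lid that slopes 20 degrees: 50 mm high at its front edge (its own -x), 123 mm at the rear; origin under its centre on the table
- spot: blue spot 30 mm across with a white rim and a white centre dot, on the lid's upper face 86 mm above the table at the middle of the bin. Origin at the spot's centre on the lid's surface; z points out of the lid, square to it (20 degrees from vertical, leaning to the bin's -x); y as the bin's y
- jar_a: amber screw-top jar with a red cap, 64 mm across, 90 mm high; loose bystander, leave it alone; origin under its centre
- jar_b: green glass jar with a brass cap, 64 mm across, 90 mm high; loose bystander, leave it alone; origin under its centre
- cleaner: bottle with a blue cap, 66 mm across, 190 mm high; loose bystander, leave it alone; origin under its centre
- tape_roll: brown roll of packing tape lying flat, 90 mm across, 48 mm high; loose bystander, leave it alone; origin under its centre
- screwdriver: screwdriver lying on the table; loose bystander, leave it alone
- small_carton: closed cardboard carton 100 x 140 mm, 80 mm high; loose bystander, leave it alone; origin under its centre
Mind the look-alikes: they are no part of the job. There is more than one size of the meter; the job needs the smallest.

How it is judged:
On the way, in this order (a step that is already met when the one before it is completed fails the run):
1. the zero knob is pulled out past its click (value of joint zero_knob above 0.031 m and distance of meter from where it was at the start of the episode below 0.02 m), for 0.1 s.
2. the zero knob is pushed fully home with the meter still docked (value of joint zero_knob below 0.004 m and distance of meter from where it was at the start of the episode below 0.02 m), for 0.2 s.
3. the meter is lifted out of its dock by the gripper (distance of meter from where it was at the start of the episode above 0.065 m and contact force between the fingers and meter above 0.5 N and contact force between meter and station below 0.05 N), for 0.1 s.
At the end, for the whole second after the job is handed in: The gripper holds the meter still, its tip within 13 mm of the spot's centre, its axis within 10 degrees of square to the lid, the spring tip pushed in 3 to 12 mm (contact force 0.7 to 8 N), nothing of it on the station, and the zero knob home within 4 mm (distance between pin_tip and spot below 0.013 m and angle between the z axis of meter and the z axis of spot, either way round below 0.175 rad and value of joint meter_pin between 0.003 and 0.012 m and contact force between meter and spot between 0.7 and 8 N and contact force between the fingers and meter above 0.5 N and contact force between meter and station below 0.05 N and linear speed of meter below 0.03 m/s and value of joint zero_knob below 0.004 m); the arm keeps its last pose, push and grip.
It fails at once if the meter is pressed on the bin harder than 20 N (contact force between meter and bin above 20 N or contact force between meter and spot above 20 N).
It fails at once if a bystander is moved by more than 40 mm (distance of any of jar_a, jar_b, cleaner, tape_roll, screwdriver, small_carton from where it was at the start of the episode above 0.04 m).
It also fails if it takes over 58 s, if anything falls off the work surface, if the arm or the gripper's body presses on something with over 40 N, if the wrist force passes 120 N, or if a joint passes its speed limit or range.

## Working session

There is one attempt and no reset: what is moved stays moved. The work goes in short steps, Python scripts to look and compute and a tool call to move; the robot and the scene stay as the last step left them, time stands still between calls to the robot, and variables do not carry over. Pictures are saved under pics/ and viewed, at most 10 in all, crops included, and the job is handed in when it is done.

Besides the shell and the picture viewer there is one more tool, called as a command line: name --argument value ..., lists and objects as JSON in quotes. step_arm: Moves the arm, as the interface text tells. Its arguments: {"type":"object","properties":{"increments":{"type":"array"},"force":{"type":"number"}},"required":["increments"]}

```bash
mkdir -p pics; ls
cat > h.py <<'E'
import numpy as np, cv2
from plant import arm
def save(name,fn):
    d=arm.get_image(name); cv2.imwrite(fn,cv2.cvtColor(d["image"],cv2.COLOR_RGB2BGR)); np.save(fn+'.npy',d,allow_pickle=True); return d
def load(fn): return np.load(fn+'.npy',allow_pickle=True).item()
def ray(d,u,v):
    K=np.array(d["intrinsics"]);D=np.array([d["k1"],0,0,0,0],float)
    p=cv2.undistortPoints(np.array([[[u,v]]],float),K,D)[0,0]
    r=np.array(d["rotation"])@np.array([p[0],p[1],1]); return np.array(d["xyz"]),r/np.linalg.norm(r)
def plane(d,u,v,z):
    o,r=ray(d,u,v); return o+r*(z-o[2])/r[2]
def proj(d,P):
    R=np.array(d["rotation"]);K=np.array(d["intrinsics"]);D=np.array([d["k1"],0,0,0,0],float)
    c=(np.atleast_2d(P)-np.array(d["xyz"]))@R
    return cv2.projectPoints(c,np.zeros(3),np.zeros(3),K,D)[0][:,0]
def tri(d1,p1,d2,p2):
    o1,r1=ray(d1,*p1);o2,r2=ray(d2,*p2)
    s=np.linalg.lstsq(np.c_[r1,-r2],o2-o1,rcond=None)[0]
    a=o1+s[0]*r1;b=o2+s[1]*r2; return (a+b)/2,np.linalg.norm(a-b)
E
python3 - <<'E'
from h import *
for n in("scene","top"):
    d=save(n,f"pics/{n}0.png"); print(n,d["xyz"],np.round(d["rotation"],3).tolist(),d["intrinsics"],d["k1"])
s=arm.sense(); print(s)
a=cv2.imread("pics/scene0.png");b=cv2.imread("pics/top0.png")
E
```

```text
pics
scene [ 1.24955771 -0.09774142  0.8403498 ] [[0.133, 0.735, -0.665], [0.991, -0.102, 0.085], [-0.006, -0.671, -0.742]] [[348.24439214   0.         256.25646411]
 [  0.         348.24439214 191.20275577]
 [  0.           0.           1.        ]] -0.0856280239367041
top [0.47229298 0.01402521 1.20747355] [[-0.016, -0.996, 0.093], [-1.0, 0.014, -0.028], [0.027, -0.094, -0.995]] [[371.73546857   0.         255.88070167]
 [  0.         371.73546857 191.37736861]
 [  0.           0.           1.        ]] -0.03776482296434388
{'clock': 0.1, 'joints': array([ 1.16601332e+00,  2.76515677e-01,  1.50603211e+00,  1.24442731e-06,
        1.36068079e+00, -1.20987677e-01]), 'joint_velocities': array([-0.0005756 , -0.00077347, -0.0022502 , -0.00063226,  0.00015052,
       -0.00051077]), 'joint_efforts': array([ 1.54440208e-04, -4.17702341e+01, -2.46406245e+01, -2.62325875e-04,
        5.87754766e-03,  8.36091516e-06]), 'tool_pos': array([0.16082522, 0.55159563, 0.25552515]), 'orientation': array([[-9.59999522e-01,  2.80000895e-01, -6.45375877e-04],
       [ 2.80001568e-01,  9.59998366e-01, -1.50323920e-03],
       [ 1.98651466e-04, -1.62381517e-03, -9.99998662e-01]]), 'contact_force': array([-0.5546454 , -0.04001804,  0.02268739]), 'ft_torque': array([ 0.01616736, -0.00081102, -0.02968413]), 'grasp_force': 0.0, 'finger_gap': 0.08540900834431192}
```

View pics/scene0.png

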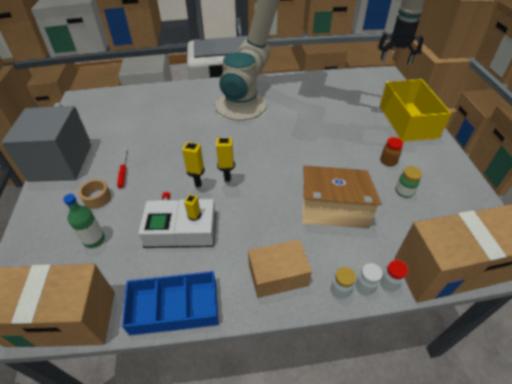

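View pics/top0.png

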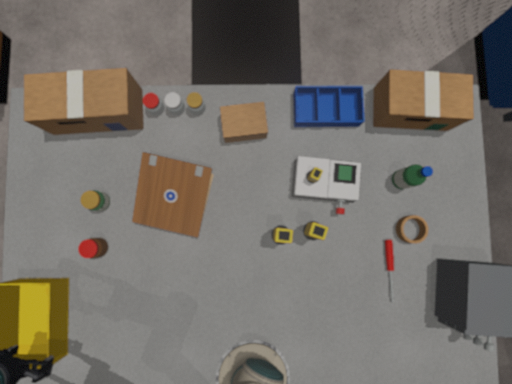

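Scene view: docked meter at (193,207), two larger meters standing on the table at (194,162) and (225,158), bin spot at (340,183), and a station with its red knob at (166,196). Top view: the yellow candidates are (315,175) in the dock and (283,235) and (316,231) free on the table. The docked one fits, because it is the smallest and sits in the socket. I'll confirm it in a crop.

Run:
```python
from h import *
d=load("pics/top0.png");s=load("pics/scene0.png")
a=cv2.resize(d["image"][145:250,265:375],None,fx=3.6,fy=3.6,interpolation=cv2.INTER_CUBIC)
b=cv2.resize(s["image"][135:255,125:245],None,fx=3.15,fy=3.15,interpolation=cv2.INTER_CUBIC)
b=cv2.resize(b,(378,378))
cv2.imwrite("pics/crop1.png",cv2.cvtColor(np.hstack([cv2.resize(a,(396,378)),b]),cv2.COLOR_RGB2BGR))
def cents(im,lo,hi,box,mina=3):
    h=cv2.cvtColor(im,cv2.COLOR_RGB2HSV); m=cv2.inRange(h,np.array(lo),np.array(hi)); z=np.zeros_like(m); x0,y0,x1,y1=box; z[y0:y1,x0:x1]=m[y0:y1,x0:x1]
    n,l,st,c=cv2.connectedComponentsWithStats(z); return z,[(st[i].tolist(),c[i].round(1).tolist()) for i in range(1,n) if st[i,4]>=mina]
# station top
z,c=cents(d["image"],(0,0,190),(180,50,255),(280,145,375,215),30); print("white",c)
z=cv2.morphologyEx(z,cv2.MORPH_CLOSE,np.ones((15,15)))
cn=max(cv2.findContours(z,0,2)[0],key=cv2.contourArea); r=cv2.minAreaRect(cn); bx=cv2.boxPoints(r)
print(r,bx.tolist()); P=[plane(d,u,v,.07) for u,v in bx]; print(np.round(P,4)); print([np.linalg.norm(P[i]-P[i-1]).round(4) for i in range(4)])
for im,box,n in((d,(265,145,375,250),"top"),(s,(125,135,245,255),"sc")):
    print(n,"yel",cents(im["image"],(20,120,100),(35,255,255),box)[1]); print(n,"red",cents(im["image"],(0,150,80),(6,255,255),box)[1],cents(im["image"],(172,150,80),(180,255,255),box)[1])
for im,box,n in((d,(130,150,215,240),"top"),(s,(300,160,380,230),"sc")):
    print(n,"blue",cents(im["image"],(100,80,40),(130,255,255),box)[1])
# lid
z,c=cents(d["image"],(5,60,60),(22,255,255),(130,145,216,240),100)
z=cv2.morphologyEx(z,cv2.MORPH_CLOSE,np.ones((15,15)))
cn=max(cv2.findContours(z,0,2)[0],key=cv2.contourArea); print(cv2.boxPoints(cv2.minAreaRect(cn)).tolist(), cv2.approxPolyDP(cn,4,True)[:,0].tolist())
```

```text
white []Traceback (most recent call last):
  File "<stdin>", line 13, in <module>
ValueError: max() iterable argument is empty
```

View pics/crop1.png

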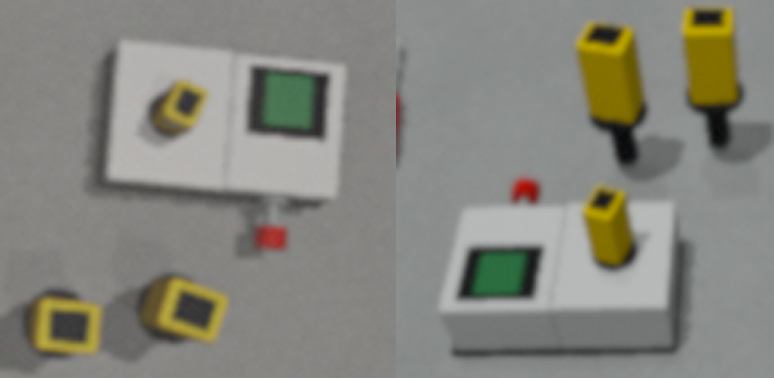

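The crop shows that the docked meter (top pixel ~(315,175)) is clearly smaller than the two free-standing ones. Its handle is yawed relative to the station. The red knob head is at about top pixel (340,211).

```bash
cat > m.py <<'E'
from h import *
import sys
d=load("pics/top0.png");s=load("pics/scene0.png")
def cents(im,lo,hi,box,mina=3):
    h=cv2.cvtColor(im,cv2.COLOR_RGB2HSV); m=cv2.inRange(h,np.array(lo),np.array(hi)); z=np.zeros_like(m); x0,y0,x1,y1=box; z[y0:y1,x0:x1]=m[y0:y1,x0:x1]
    n,l,st,c=cv2.connectedComponentsWithStats(z); return z,[(st[i].tolist(),c[i].round(1).tolist()) for i in range(1,n) if st[i,4]>=mina]
if __name__=="__main__":
    print(d["image"][190,310],d["image"][205,300])
    z,c=cents(d["image"],(0,0,165),(180,50,255),(280,145,375,215),30); print("white",c)
    z=cv2.morphologyEx(z,cv2.MORPH_CLOSE,np.ones((7,7)))
    cn=max(cv2.findContours(z,0,2)[0],key=cv2.contourArea); cn=cv2.convexHull(cn); r=cv2.minAreaRect(cn); bx=cv2.boxPoints(r)
    print(r,bx.tolist()); P=[plane(d,u,v,.07) for u,v in bx]; print(np.round(P,4).tolist(),np.mean(P,0)); print([np.linalg.norm(P[i]-P[i-1]).round(4) for i in range(4)])
    for im,box,n in((d,(265,145,375,250),"top"),(s,(125,135,245,255),"sc")):
        print(n,"yel",cents(im["image"],(20,120,100),(35,255,255),box)[1]); print(n,"red",cents(im["image"],(0,150,80),(6,255,255),box)[1],cents(im["image"],(172,150,80),(180,255,255),box)[1])
    for im,box,n in((d,(130,150,215,240),"top"),(s,(300,160,380,230),"sc")):
        print(n,"blue",cents(im["image"],(100,80,40),(130,255,255),box)[1])
    z,c=cents(d["image"],(5,60,60),(22,255,255),(130,145,216,240),100)
    z=cv2.morphologyEx(z,cv2.MORPH_CLOSE,np.ones((15,15)))
    cn=max(cv2.findContours(z,0,2)[0],key=cv2.contourArea); print(cv2.boxPoints(cv2.minAreaRect(cn)).tolist(), cv2.approxPolyDP(cn,4,True)[:,0].tolist())
E
python3 m.py
```

```text
[181 179 176] [134 133 130]
white [([296, 157, 65, 42, 1598], [325.1, 179.7])]
((328.0865173339844, 177.84156799316406), (63.000640869140625, 37.68661880493164), 5.440331935882568) [[294.9415588378906, 193.61349487304688], [298.5146179199219, 156.09661865234375], [361.2314758300781, 162.06964111328125], [357.6584167480469, 199.58651733398438]]
[[0.5703, -0.1387, 0.07], [0.6874, -0.153, 0.07], [0.6665, -0.3499, 0.07], [0.549, -0.3336, 0.07]] [ 0.61830494 -0.24380886  0.07      ]
[np.float64(0.196), np.float64(0.118), np.float64(0.198), np.float64(0.1187)]
top yel [([309, 168, 13, 12, 66], [314.5, 173.9]), ([308, 222, 20, 18, 176], [316.6, 230.6]), ([274, 227, 19, 16, 177], [282.3, 235.1])]
top red [([337, 209, 7, 5, 30], [340.1, 210.7])] []
sc yel [([216, 138, 17, 30, 408], [224.4, 153.2]), ([182, 143, 21, 31, 453], [192.7, 158.5]), ([185, 195, 15, 24, 236], [192.0, 206.7])]
sc red [([163, 192, 7, 6, 32], [165.9, 194.6])] []
top blue [([167, 192, 8, 8, 42], [170.4, 195.5])]
sc blue [([335, 180, 8, 4, 22], [338.6, 181.6])]
[[126.13113403320312, 220.442626953125], [142.40655517578125, 151.27212524414062], [214.08523559570312, 168.1376953125], [197.809814453125, 237.30819702148438]] [[143, 152], [132, 221], [197, 236], [211, 168]]
```

Run:
```python
from m import *
from scipy.optimize import least_squares
print("knob",tri(d,(340.1,210.7),s,(165.9,194.6)))
print("spot",tri(d,(170.4,195.5),s,(338.6,181.6)),plane(d,170.4,195.5,.086),plane(s,338.6,181.6,.086))
# bin pose from lid corners (fl?, order: rear-l, front-l, front-r, rear-r)
c=np.array([[143,152],[132,221],[197,236],[211,168]]);z=[.123,.05,.05,.123]
P=np.array([plane(d,u,v,h) for (u,v),h in zip(c,z)]);print(P.round(4).tolist(),P.mean(0))
for a,b in((1,0),(2,3)): v=P[b]-P[a]; print("binx yaw",np.degrees(np.arctan2(v[1],v[0])),np.linalg.norm(v[:2]))
for a,b in((2,1),(3,0)): v=P[b]-P[a]; print("biny yaw",np.degrees(np.arctan2(v[1],v[0]))-90,np.linalg.norm(v[:2]))
print("big meters top approx", plane(d,316.6,230.6,.15),plane(d,282.3,235.1,.15), "base rays z0.07",plane(d,316.6,230.6,.07),plane(d,282.3,235.1,.07))
# docked meter: black top + yellow ring of handle top
h=cv2.cvtColor(d["image"],cv2.COLOR_RGB2HSV)[165:190,304:326]
m=cv2.inRange(h,(20,90,60),(38,255,255)); print("\n".join("".join(".#"[x>0] for x in r) for r in m))
print(h[...,2])
```

```text
knob (array([ 0.51620065, -0.28275798,  0.05005723]), np.float64(0.0007195853226299405))
spot (array([0.5682016 , 0.23932763, 0.08595489]), np.float64(0.001580350497500019)) [0.56839715 0.24010202 0.086     ] [0.5682081  0.23848327 0.086     ]
[[0.695, 0.3141, 0.123], [0.494, 0.3656, 0.05], [0.445, 0.165, 0.05], [0.6447, 0.114, 0.123]] [0.56968212 0.23968086 0.0865    ]
binx yaw -14.367906303020781 0.2075144258010144
binx yaw -14.305522858734326 0.20618250118338666
biny yaw -13.737299747446556 0.20651502821351742
biny yaw -14.106579072685832 0.20628017505016477
big meters top approx [ 0.4568676  -0.18718801  0.15      ] [ 0.44588129 -0.08899447  0.15      ] base rays z0.07 [ 0.45570064 -0.2024102   0.07      ] [ 0.44388319 -0.09678812  0.07      ]Traceback (most recent call last):
  File "<stdin>", line 13, in <module>
  File "<stdin>", line 13, in <genexpr>
  File "<stdin>", line 13, in <genexpr>
TypeError: string indices must be integers, not 'numpy.bool'
```

Run:
```python
from m import *
im=d["image"]; h=cv2.cvtColor(im,cv2.COLOR_RGB2HSV)
z=np.zeros(h.shape[:2],np.uint8); z[164:186,304:326]=cv2.inRange(h,(18,90,50),(38,255,255))[164:186,304:326]
for r in range(164,188): print("".join("#" if z[r,c] else ("o" if h[r,c,2]<80 else ".") for c in range(303,328)))
# predicted corners of the handle for candidate yaws
yw=np.radians(-6.5);C=np.array([.618,-.244])+.05*np.array([-np.sin(yw),np.cos(yw)]);print(C)
hull=cv2.convexHull(np.argwhere(z)[:,::-1].astype(np.int32)); print(cv2.minAreaRect(hull),hull[:,0].tolist())
for deg in range(-45,45,15):
    t=np.radians(deg);R=np.array([[np.cos(t),-np.sin(t)],[np.sin(t),np.cos(t)]])
    P=[np.r_[C+R@[a*.017,b*.014],.142] for a,b in((1,1),(1,-1),(-1,-1),(-1,1))]; print(deg,proj(d,P).round(1).tolist())
print(plane(d,315.8,173,.142))
big=cv2.resize(im[160:192,300:332],(480,480),interpolation=cv2.INTER_CUBIC)
sc=load("pics/scene0.png")["image"]; b2=cv2.resize(sc[190:225,175:210],(480,480),interpolation=cv2.INTER_CUBIC)
cv2.imwrite("pics/crop2.png",cv2.cvtColor(cv2.resize(np.hstack([big,b2]),(800,400)),cv2.COLOR_RGB2BGR))
```

```text
.........................
.........................
.........................
.........................
...........####..........
..........#######........
.........####.#####......
........#####ooo###......
.......#####ooooo##......
.....oo#####oooo##.......
....oo#####.oooo##.......
....oo######ooo###.......
....o############........
.....############........
.....###########.........
.....###...#####.........
.......###..##...........
.......o.##..............
.........................
.........................
.........................
.........................
.........................
.........................
[ 0.62366016 -0.19432141]
((314.5000305175781, 174.50003051757812), (10.28591251373291, 13.86362075805664), 26.56505012512207) [[321, 172], [320, 175], [318, 179], [316, 180], [313, 181], [312, 181], [308, 179], [308, 176], [310, 172], [314, 168], [317, 168], [321, 170]]
-45 [[317.2, 165.5], [324.2, 172.1], [316.3, 180.4], [309.3, 173.7]]
-30 [[315.3, 165.5], [323.7, 170.2], [318.2, 180.3], [309.8, 175.6]]
-15 [[313.4, 166.1], [322.7, 168.5], [320.1, 179.7], [310.7, 177.3]]
0 [[311.8, 167.2], [321.3, 167.1], [321.7, 178.6], [312.1, 178.8]]
15 [[310.5, 168.6], [319.6, 166.1], [323.0, 177.2], [313.8, 179.8]]
30 [[309.6, 170.4], [317.7, 165.5], [323.9, 175.5], [315.7, 180.3]]
[ 0.62342527 -0.19157521  0.142     ]
```

View pics/crop2.png

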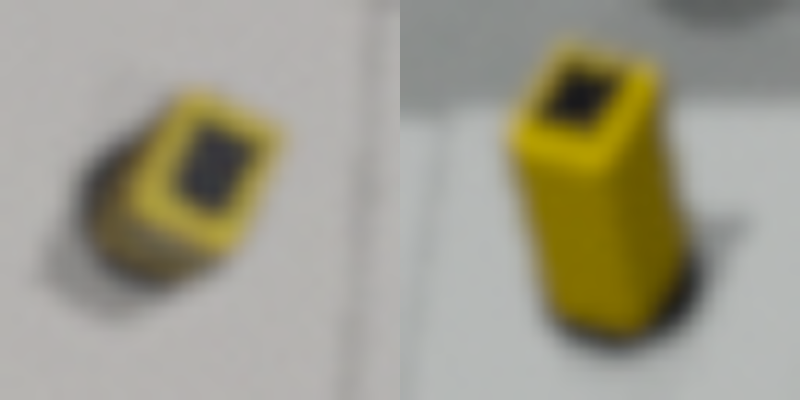

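The meter yaw is about -25°, so its y faces suit a grip with tool y at +65° world. The tool can only yaw, so I'll tilt the meter 20° by pivoting it in the pads against the socket. First I travel to above the knob.

step_arm --increments '[[[-0.029,-0.035,-0.006],0,0],[[-0.029,-0.035,-0.006],0,0],[[-0.029,-0.035,-0.006],0,0],[[-0.029,-0.035,-0.006],0,0],[[-0.029,-0.035,0],0,0]]' --force 40

```text
clock: 0.72
tool_pos: [0.2516, 0.3421, 0.2805]
orientation: [[-0.96, 0.28, 0.001], [0.28, 0.96, 0.0], [-0.001, 0.001, -1.0]]
contact_force: [0.4, -0.7, -0.2]
finger_gap: 0.0852
grasp_force: 0.0
```

step_arm --increments '[[[-0.029,-0.035,0],0,0],[[-0.029,-0.035,0],0,0],[[-0.029,-0.035,0],0,0],[[-0.029,-0.035,0],0,0],[[-0.029,-0.035,0],0,0]]'

```text
clock: 1.35
tool_pos: [0.3416, 0.1334, 0.2801]
orientation: [[-0.96, 0.28, 0.0], [0.28, 0.96, 0.0], [-0.0, 0.0, -1.0]]
contact_force: [1.0, 1.4, 0.8]
finger_gap: 0.0853
grasp_force: 0.0
```

step_arm --increments '[[[-0.029,-0.035,0],0,0],[[-0.029,-0.035,0],0,0],[[-0.029,-0.035,0],0,0],[[-0.029,-0.035,0],0,0],[[-0.029,-0.035,0],0,0]]'

```text
clock: 1.98
tool_pos: [0.4318, -0.0752, 0.28]
orientation: [[-0.96, 0.281, -0.0], [0.281, 0.96, 0.0], [0.0, 0.0, -1.0]]
contact_force: [0.8, 0.7, 0.5]
finger_gap: 0.0854
grasp_force: 0.0
```

step_arm --increments '[[[-0.029,-0.035,0],0,0],[[-0.029,-0.035,0],0,0],[[-0.029,-0.035,0],0,100],[[-0.029,-0.035,0],0,100],[[0,0,0],-9.8,100]]'

```text
clock: 2.6
tool_pos: [0.5047, -0.2438, 0.279]
orientation: [[-0.994, 0.111, -0.001], [0.111, 0.994, -0.0], [0.001, -0.0, -1.0]]
contact_force: [-0.2, 0.9, 0.6]
finger_gap: 0.0518
grasp_force: 0.0
```

step_arm --increments '[[[-0.0156,-0.0377,0],0,100],[[0,0,0.05],0,100],[[0,0,0.05],0,100],[[0,0,0.05],0,100],[[0,0,0.03],0,100]]'

```text
clock: 3.22
tool_pos: [0.5135, -0.2788, 0.0972]
orientation: [[-0.994, 0.113, -0.004], [0.113, 0.994, 0.003], [0.004, 0.002, -1.0]]
contact_force: [0.2, -0.3, -0.5]
finger_gap: 0.0519
grasp_force: 0.0
```

step_arm --increments '[[[0,0,0.025],0,100],[[0,0,0.022],0,100],[[0,0,0],0,100]]'

```text
clock: 3.6
tool_pos: [0.5136, -0.2789, 0.0513]
orientation: [[-0.994, 0.113, -0.004], [0.113, 0.994, 0.003], [0.004, 0.003, -1.0]]
contact_force: [0.1, -0.0, 0.9]
finger_gap: 0.052
grasp_force: 0.0
```

step_arm --increments '[[[0,0,0],0,255],[[0,0,0],0,255],[[0,0,0],0,255],[[0,0,0],0,255]]'

```text
clock: 4.1
tool_pos: [0.5152, -0.2827, 0.0546]
orientation: [[-0.994, 0.111, 0.001], [0.111, 0.994, -0.005], [-0.002, -0.005, -1.0]]
contact_force: [-2.7, -7.1, -2.6]
finger_gap: 0.0267
grasp_force: 39.5
```

step_arm --increments '[[[0.009,0,0],0,255],[[0.009,0,0],0,255],[[0.009,0,0],0,255],[[0.009,0,0],0,255],[[0.002,0,0],0,255]]'

```text
clock: 4.72
tool_pos: [0.4802, -0.2788, 0.0546]
orientation: [[-0.994, 0.113, 0.008], [0.113, 0.994, -0.007], [-0.008, -0.006, -1.0]]
contact_force: [5.9, -5.4, -10.2]
finger_gap: 0.0265
grasp_force: 40.6
```

step_arm --increments '[[[0,0,0],0,255],[[0,0,0],0,255]]'

```text
clock: 4.97
tool_pos: [0.4803, -0.2788, 0.0546]
orientation: [[-0.994, 0.112, 0.007], [0.112, 0.994, -0.007], [-0.008, -0.006, -1.0]]
contact_force: [3.2, -6.7, -8.3]
finger_gap: 0.0266
grasp_force: 40.7
```

The knob has travelled 35 mm, which is the end stop. Next I push it home.

step_arm --increments '[[[-0.009,0,0],0,255],[[-0.009,0,0],0,255],[[-0.009,0,0],0,255],[[-0.009,0,0],0,255],[[-0.005,0,0],0,255]]'

```text
clock: 5.6
tool_pos: [0.5155, -0.2827, 0.0545]
orientation: [[-0.994, 0.11, -0.005], [0.11, 0.994, -0.004], [0.005, -0.005, -1.0]]
contact_force: [-15.8, -7.5, 6.4]
finger_gap: 0.0266
grasp_force: 42.2
```

step_arm --increments '[[[0,0,0],0,255],[[0,0,0],0,255],[[0,0,0],0,255]]'

```text
clock: 5.98
tool_pos: [0.5154, -0.2827, 0.0545]
orientation: [[-0.994, 0.11, -0.004], [0.11, 0.994, -0.004], [0.004, -0.005, -1.0]]
contact_force: [-8.6, -7.2, 2.1]
finger_gap: 0.0265
grasp_force: 41.8
```

step_arm --increments '[[[0.002,0,0],0,100],[[0,0,0],0,100],[[0,0,0],0,100],[[0,0,-0.03],0,100],[[0,0,-0.05],0,100]]'

```text
clock: 6.6
tool_pos: [0.5152, -0.2789, 0.1325]
orientation: [[-0.994, 0.112, -0.003], [0.112, 0.994, 0.003], [0.004, 0.002, -1.0]]
contact_force: [1.1, -1.5, -0.0]
finger_gap: 0.052
grasp_force: 0.0
```

step_arm --increments '[[[0,0,-0.05],0,60],[[0,0,-0.045],0,60],[[0,0,0],9.3,60],[[0,0,0],9.3,60],[[0,0,0],0,60]]'

```text
clock: 7.22
tool_pos: [0.5162, -0.2797, 0.2285]
orientation: [[-0.907, 0.421, 0.0], [0.421, 0.907, 0.0], [-0.0, 0.0, -1.0]]
contact_force: [-0.9, 0.3, -0.6]
finger_gap: 0.0654
grasp_force: 0.0
```

Run:
```python
from m import *
d1=save("top","pics/top1.png");s1=save("scene","pics/scene1.png")
print(cents(d1["image"],(0,150,80),(6,255,255),(265,145,375,250)),cents(s1["image"],(0,150,80),(6,255,255),(125,135,245,255))[1])
print(arm.sense()["tool_pos"],arm.sense()["orientation"].round(3).tolist(),arm.sense()["joints"].round(2))
```

```text
(array([[0, 0, 0, ..., 0, 0, 0],
       [0, 0, 0, ..., 0, 0, 0],
       [0, 0, 0, ..., 0, 0, 0],
       ...,
       [0, 0, 0, ..., 0, 0, 0],
       [0, 0, 0, ..., 0, 0, 0],
       [0, 0, 0, ..., 0, 0, 0]], shape=(384, 512), dtype=uint8), [([337, 208, 7, 6, 33], [340.2, 210.4])]) [([163, 192, 7, 6, 34], [166.0, 194.5])]
[ 0.51611772 -0.2797382   0.22819029] [[-0.907, 0.421, -0.0], [0.421, 0.907, 0.0], [0.0, 0.0, -1.0]] [-0.62  0.31  1.53  0.    1.31 -1.75]
```

step_arm --increments '[[[-0.0204,0.041,0],0,60],[[-0.0204,0.041,0],0,60],[[-0.0205,0.041,0],0,60],[[0,0,0],0,60],[[0,0,0],0,60]]'

```text
clock: 7.95
tool_pos: [0.6232, -0.1946, 0.2278]
orientation: [[-0.907, 0.422, -0.002], [0.422, 0.907, -0.0], [0.001, -0.001, -1.0]]
contact_force: [-0.8, -0.1, -0.9]
finger_gap: 0.0655
grasp_force: 0.0
```

Run:
```python
from m import *
d1=save("top","pics/top2.png");s1=save("scene","pics/scene2.png")
print(arm.sense()["tool_pos"])
a=cv2.resize(d1["image"][140:220,270:370],(400,320),interpolation=cv2.INTER_CUBIC);b=cv2.resize(s1["image"][150:240,150:250],(400,320),interpolation=cv2.INTER_CUBIC)
cv2.imwrite("pics/crop3.png",cv2.cvtColor(np.hstack([a,b]),cv2.COLOR_RGB2BGR))
```

```text
[ 0.62275562 -0.19524242  0.22817712]
```

View pics/crop3.png

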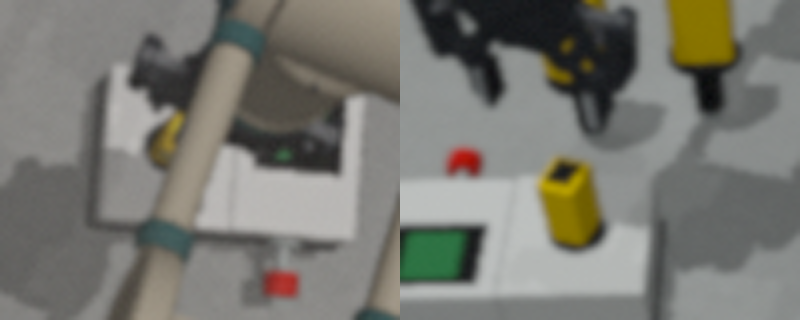

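The gripper sits above the docked meter (scene crop meter at (570,200)), with the knob home at crop (463,160). I descend and grip with light force.

step_arm --increments '[[[0,0,0.035],0,60],[[0,0,0.035],0,60],[[0,0,0.02],0,60],[[0,0,0.0135],0,60],[[0,0,0],0,60]]'

```text
clock: 8.68
tool_pos: [0.6228, -0.195, 0.1242]
orientation: [[-0.906, 0.424, -0.002], [0.424, 0.906, 0.001], [0.002, -0.0, -1.0]]
contact_force: [0.6, 0.3, 0.4]
finger_gap: 0.065
grasp_force: 0.0
```

step_arm --increments '[[[0,0,0],0,255],[[0,0,0],0,255],[[0,0,0],0,255],[[0,0,0],0,255]]' --force 25

```text
clock: 9.18
tool_pos: [0.6243, -0.1948, 0.126]
orientation: [[-0.906, 0.423, 0.002], [0.423, 0.906, -0.001], [-0.002, 0.0, -1.0]]
contact_force: [1.0, -0.2, 5.3]
finger_gap: 0.0276
grasp_force: 27.9
```

step_arm --increments '[[[0,0,-0.012],0,255],[[0,0,-0.012],0,255],[[0,0,-0.01],0,255],[[0,0,0],0,255]]'

```text
clock: 9.68
tool_pos: [0.6243, -0.1948, 0.16]
orientation: [[-0.906, 0.424, 0.002], [0.424, 0.906, -0.001], [-0.002, 0.0, -1.0]]
contact_force: [0.1, 1.2, -1.3]
finger_gap: 0.0278
grasp_force: 27.1
```

step_arm --increments '[[[0.004,0,0],0,255],[[0.004,0,0],0,255],[[0.004,0,0],0,255],[[0.004,0,0],0,255],[[0,0,0],0,255]]' --force 20

```text
clock: 10.3
tool_pos: [0.6089, -0.1876, 0.159]
orientation: [[-0.906, 0.424, 0.0], [0.424, 0.906, 0.0], [-0.0, 0.0, -1.0]]
contact_force: [2.7, -1.3, 0.8]
finger_gap: 0.0276
grasp_force: 26.4
```

step_arm --increments '[[[0.004,0,0],0,255],[[0.004,0,0],0,255],[[0.004,0,0],0,255],[[0.005,0,0],0,255],[[0,0,0],0,255]]'

```text
clock: 10.92
tool_pos: [0.5928, -0.1801, 0.1588]
orientation: [[-0.906, 0.424, -0.002], [0.424, 0.906, 0.001], [0.002, -0.0, -1.0]]
contact_force: [1.7, -0.5, -1.5]
finger_gap: 0.0279
grasp_force: 26.2
```

Run:
```python
from m import *
s1=save("scene","pics/scene3.png")
print(arm.sense()["tool_pos"])
b=cv2.resize(s1["image"][150:235,145:245],(800,600),interpolation=cv2.INTER_CUBIC)
cv2.imwrite("pics/crop4.png",cv2.cvtColor(b,cv2.COLOR_RGB2BGR))
```

```text
[ 0.59288802 -0.18014969  0.15873919]
```

View pics/crop4.png

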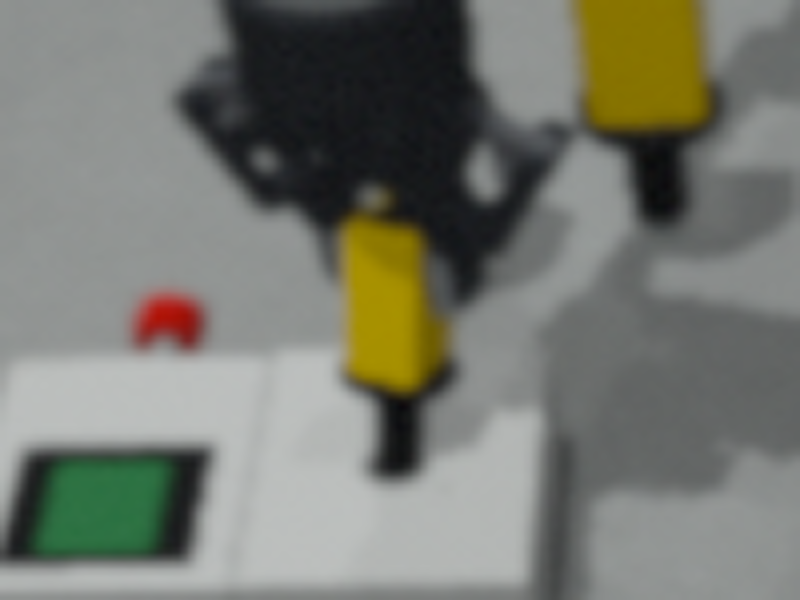

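The meter is tilted in the pads, with its nose at crop (395,460) still in the socket and its top leaning toward the robot. I lift it out along its axis and measure the tilt.

step_arm --increments '[[[0.003,0,-0.01],0,255],[[0.005,0,-0.014],0,255],[[0.005,0,-0.014],0,255],[[0.005,0,-0.014],0,255],[[0.005,0,-0.014],0,255]]' --force 40

```text
clock: 11.6
tool_pos: [0.5724, -0.1705, 0.2261]
orientation: [[-0.906, 0.424, 0.0], [0.424, 0.906, 0.0], [-0.0, 0.0, -1.0]]
contact_force: [0.6, 0.2, -1.0]
finger_gap: 0.0274
grasp_force: 42.9
```

step_arm --increments '[[[0,0,-0.05],0,255],[[0,0,-0.045],0,255],[[0,0,0],-5.5,255],[[0,0,0],-5.5,255],[[0,0,0],0,255]]'

```text
clock: 12.22
tool_pos: [0.5726, -0.1706, 0.3204]
orientation: [[-0.97, 0.244, 0.0], [0.244, 0.97, -0.0], [-0.0, 0.0, -1.0]]
contact_force: [-0.4, -0.5, -1.7]
finger_gap: 0.0278
grasp_force: 43.1
```

Run:
```python
from m import *
s1=save("scene","pics/scene4.png");d1=save("top","pics/top4.png")
st=arm.sense();T=st["tool_pos"];R=st["orientation"];print(T,R.round(3).tolist(),st["grasp_force"],st["finger_gap"])
g=T+R[:,2]*.006
for im,n in((s1,"s"),(d1,"t")):
    print(n,proj(im,g).round(1))
    u,v=proj(im,g)[0].astype(int)
    print(cents(im["image"],(20,120,70),(35,255,255),(max(u-30,0),max(v-40,0),u+40,v+50))[1])
u,v=proj(s1,g)[0].astype(int); 
b=cv2.resize(s1["image"][v-32:v+43,u-50:u+50],(800,600),interpolation=cv2.INTER_CUBIC);print(u-50,v-32)
cv2.imwrite("pics/crop5.png",cv2.cvtColor(b,cv2.COLOR_RGB2BGR))
```

```text
[ 0.57269491 -0.17068689  0.319977  ] [[-0.97, 0.244, -0.0], [0.244, 0.97, 0.0], [0.0, 0.0, -1.0]] 43.0825799703598 0.027764312139868325
s [[190.3 134.5]]
[([182, 127, 21, 48, 542], [191.9, 147.9]), ([216, 138, 14, 30, 341], [223.2, 153.4]), ([184, 156, 5, 16, 49], [186.5, 163.0])]
t [[321.2 183.7]]
[([312, 223, 16, 10, 61], [319.9, 227.3]), ([291, 230, 2, 3, 5], [291.4, 231.2])]
140 102
```

View pics/crop5.png

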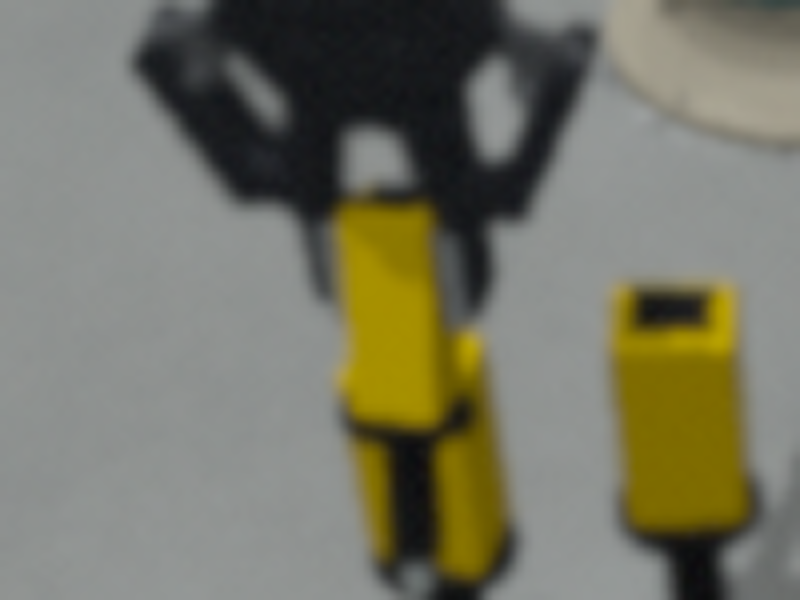

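Run:
```python
from m import *
from scipy.optimize import least_squares
s1=load("pics/scene4.png");st=arm.sense();T=st["tool_pos"];R=st["orientation"];g=T+R[:,2]*.006
ex=R[:,0];up=-R[:,2]
# obs: (meter z, offset away from tool x [m], row)
obs=[(.072,.017,102+200/8),(.006,.017,102+418/8),(-.059,0,102+590/8)]
def pts(p):
    a,th,e=p; ax=np.sin(th)*ex+np.cos(th)*up; side=-(np.cos(th)*ex-np.sin(th)*up)
    return np.array([g+e*ex+(z-a)*ax+o*side for z,o,_ in obs])
f=lambda p:np.r_[proj(s1,pts(p))[:,1]-[o[2] for o in obs],(p[2])/.002, (p[0]-.05)/.003]
r=least_squares(f,[.05,.35,0]);print(np.degrees(r.x[1]),r.x,r.fun.round(2),proj(s1,pts(r.x)).round(1).tolist())
for k in (10,15,20,25,30): print(k,proj(s1,pts([.05,np.radians(k),0]))[:,1].round(1))
```

```text
22.318769201847086 [4.96173674e-02 3.89536008e-01 9.85018579e-05] [ 0.28 -0.33  0.15  0.05 -0.13] [[187.9, 127.3], [189.1, 153.9], [192.1, 175.9]]
10 [129.7 153.8 171.7]
15 [128.7 154.  173.7]
20 [127.9 154.1 175.4]
25 [127.  154.  176.8]
30 [126.3 153.8 178. ]
```

step_arm --increments '[[[0.008,0.02,0],0,255],[[0.0153,0.0396,0],0,255],[[0.0153,0.0396,0],0,255],[[0.0153,0.0396,0],0,255],[[0.0153,0.0396,0],0,255]]'

```text
clock: 12.95
tool_pos: [0.5481, 0.0217, 0.3199]
orientation: [[-0.97, 0.243, -0.0], [0.243, 0.97, 0.001], [0.001, 0.001, -1.0]]
contact_force: [0.7, 0.8, -2.4]
finger_gap: 0.0276
grasp_force: 43.0
```

step_arm --increments '[[[0.0153,0.0396,0],0,255],[[0.0153,0.0396,0],0,255],[[0.0153,0.0396,0],0,255],[[0.0153,0.0396,0],0,255],[[0.0153,0.0396,0],0,255]]'

```text
clock: 13.58
tool_pos: [0.5215, 0.2321, 0.3199]
orientation: [[-0.97, 0.243, -0.001], [0.243, 0.97, 0.001], [0.001, 0.001, -1.0]]
contact_force: [0.2, -0.2, -1.3]
finger_gap: 0.0277
grasp_force: 43.0
```

step_arm --increments '[[[0.0073,0.02,0],0,255],[[0,0,0.03],0,255],[[0,0,0.03],0,255],[[0,0,0.03],0,255],[[0,0,0.015],0,255]]'

```text
clock: 14.2
tool_pos: [0.5197, 0.2505, 0.2131]
orientation: [[-0.97, 0.243, -0.003], [0.243, 0.97, -0.001], [0.002, -0.002, -1.0]]
contact_force: [0.4, -0.1, -1.8]
finger_gap: 0.0278
grasp_force: 43.0
```

step_arm --increments '[[[0,0,0],0,255],[[0,0,0],0,255]]'

```text
clock: 14.45
tool_pos: [0.5216, 0.2511, 0.2161]
orientation: [[-0.97, 0.243, 0.002], [0.243, 0.97, 0.001], [-0.002, 0.001, -1.0]]
contact_force: [-0.2, -0.0, -2.0]
finger_gap: 0.0274
grasp_force: 43.0
```

Run:
```python
from m import *
s1=save("scene","pics/scene5.png");d1=save("top","pics/top5.png")
st=arm.sense();T=st["tool_pos"];R=st["orientation"];print(T,R.round(3).tolist(),st["contact_force"],st["grasp_force"])
g=T+R[:,2]*.006;th=np.radians(22.3);ax=np.sin(th)*R[:,0]-np.cos(th)*R[:,2]
print("pred tip",g-.1086*ax, proj(s1,g-.1086*ax),proj(s1,np.array([.568,.2393,.086])))
u,v=310,140
b=cv2.resize(s1["image"][v:v+75,u:u+100],(800,600),interpolation=cv2.INTER_CUBIC)
cv2.imwrite("pics/crop6.png",cv2.cvtColor(b,cv2.COLOR_RGB2BGR))
```

```text
[0.52162633 0.25109768 0.21622797] [[-0.97, 0.243, 0.003], [0.243, 0.97, 0.001], [-0.002, 0.002, -1.0]] [-0.45254649 -0.09943281 -1.68680791] 42.97186732292175
pred tip [0.56187773 0.24117553 0.10984625] [[340.20112659 174.42935376]] [[338.84128874 181.52352324]]
```

View pics/crop6.png

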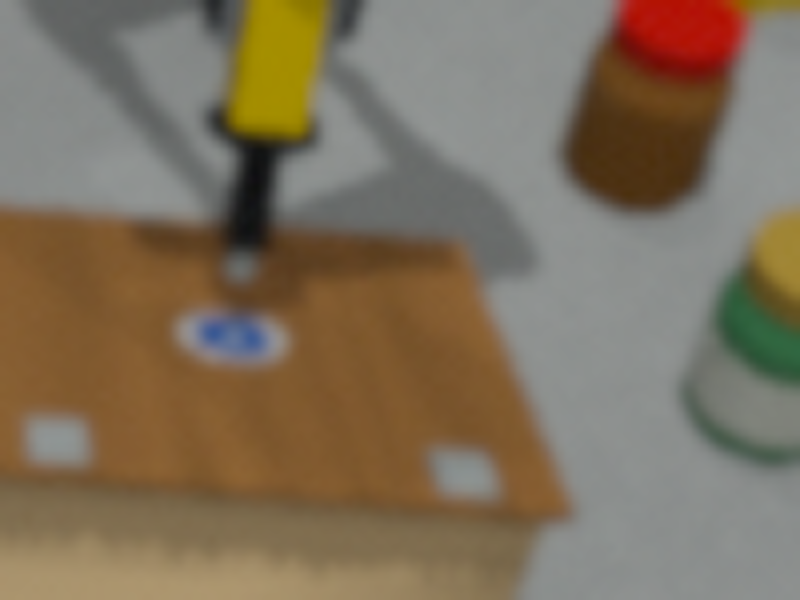

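The tip, at crop (238,282), hovers above the spot, at crop (232,336), and this agrees with the prediction. I approach along the lid normal.

step_arm --increments '[[[-0.003,0,0.009],0,255],[[-0.003,0,0.009],0,255],[[0,0,0],0,255],[[0,0,0],0,255]]'

```text
clock: 15.05
tool_pos: [0.5266, 0.2494, 0.1966]
orientation: [[-0.97, 0.243, -0.0], [0.243, 0.97, -0.0], [0.0, -0.0, -1.0]]
contact_force: [0.5, 0.8, -1.4]
finger_gap: 0.0275
grasp_force: 43.0
```

step_arm --increments '[[[-0.0007,0,0.002],0,255],[[0,0,0],0,255],[[0,0,0],0,255]]'

```text
clock: 15.42
tool_pos: [0.5273, 0.2493, 0.1949]
orientation: [[-0.97, 0.243, 0.0], [0.243, 0.97, 0.0], [-0.0, 0.0, -1.0]]
contact_force: [-0.2, -0.1, -0.9]
finger_gap: 0.0276
grasp_force: 43.0
```

step_arm --increments '[[[-0.0007,0,0.002],0,255],[[0,0,0],0,255],[[0,0,0],0,255]]'

```text
clock: 15.8
tool_pos: [0.5281, 0.2492, 0.193]
orientation: [[-0.97, 0.243, 0.0], [0.243, 0.97, 0.0], [-0.0, 0.0, -1.0]]
contact_force: [0.4, -0.2, -0.4]
finger_gap: 0.0278
grasp_force: 43.1
```

step_arm --increments '[[[-0.0007,0,0.002],0,255],[[0,0,0],0,255],[[0,0,0],0,255]]'

```text
clock: 16.18
tool_pos: [0.5288, 0.249, 0.1909]
orientation: [[-0.97, 0.243, 0.0], [0.243, 0.97, 0.0], [-0.0, 0.0, -1.0]]
contact_force: [-0.6, 0.3, -0.2]
finger_gap: 0.0276
grasp_force: 43.3
```

step_arm --increments '[[[-0.0007,0,0.002],0,255],[[0,0,0],0,255],[[0,0,0],0,255]]'

```text
clock: 16.55
tool_pos: [0.5295, 0.2488, 0.1889]
orientation: [[-0.97, 0.243, 0.0], [0.243, 0.97, 0.0], [-0.0, 0.0, -1.0]]
contact_force: [-0.2, 0.9, 0.5]
finger_gap: 0.0274
grasp_force: 43.3
```

Run:
```python
from m import *
F=[]
for i in range(14):
    (save("scene","pics/scene6.png") if i==0 else save("top","pics/top6.png") if i==1 else arm.get_image("top")); F.append(arm.sense()["contact_force"])
F=np.array(F);print(F.mean(0),F.std(0)/14**.5)
s1=load("pics/scene6.png")
a=s1["image"][140:215,310:385]; b=load("pics/top6.png")["image"][160:235,130:205]
c=load("pics/scene5.png")["image"][140:215,310:385]
cv2.imwrite("pics/crop7.png",cv2.cvtColor(np.hstack([cv2.resize(x,(400,400),interpolation=cv2.INTER_CUBIC) for x in(a,b)]),cv2.COLOR_RGB2BGR))
```

```text
[0.23145488 0.71666401 0.92855965] [0.08905792 0.14380334 0.09235638]
```

View pics/crop7.png

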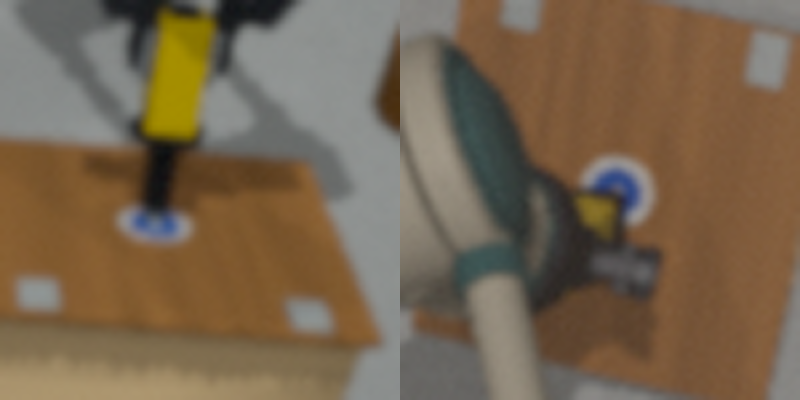

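Run:
```python
from m import *
s1=load("pics/scene6.png");st=arm.sense();T=st["tool_pos"];R=st["orientation"];g=T+R[:,2]*.006;S=np.array([.568,.2393,.086])
n=np.sin(np.radians(20))*np.array([-.97,.243,0])+np.array([0,0,np.cos(np.radians(20))])
for k in(16,20,22.3,26):
    th=np.radians(k);ax=np.sin(th)*R[:,0]-np.cos(th)*R[:,2]
    nose=g-.0946*ax; h=(nose-S)@n; t=nose-ax*h/(ax@n)
    print(k,"exposed",h,"tip err",t-S,"nose px",proj(s1,nose),"near rim",proj(s1,nose+.009*(-np.cos(th)*R[:,0]-np.sin(th)*R[:,2])),proj(s1,S))
im=s1["image"][172:190,330:350]; print(im.sum(2))
```

```text
16 exposed 0.01024819720833866 tip err [-0.01049527  0.00250366 -0.0039268 ] nose px [[338.91841456 176.91584917]] near rim [[339.19443612 178.38391127]] [[338.84128874 181.52352324]]
20 exposed 0.010019226707081401 tip err [-0.00382693  0.00083307 -0.00142478] nose px [[339.13183038 177.92355157]] near rim [[339.44148717 179.22109369]] [[338.84128874 181.52352324]]
22.3 exposed 0.01009628220135106 tip err [ 3.28316592e-06 -1.26495939e-04  1.23470292e-05] nose px [[339.26551829 178.44557552]] near rim [[339.59420875 179.64113592]] [[338.84128874 181.52352324]]
26 exposed 0.010539656052607123 tip err [ 0.00619637 -0.00167802  0.00233605] nose px [[339.49707726 179.19387951]] near rim [[339.85582035 180.21959506]] [[338.84128874 181.52352324]]
[[191 191 188 190 187 177 153 115  75  52  57  70 114 157 171 178 182 183
  187 194]
 [215 214 213 206 191 177 148 106  67  58  51  69 113 159 177 178 177 178
  184 185]
 [240 244 242 229 208 188 148 100  68  61  61  92 127 167 182 184 184 187
  189 185]
 [262 262 260 245 225 195 151  95  64  60  58  95 139 179 192 191 192 197
  195 195]
 [269 27
[... 482 characters left out ...]
 299 265
  257 260]
 [261 298 360 406 394 351 318 323 350 352 323 298 331 398 425 389 317 270
  260 259]
 [255 273 312 361 381 380 372 366 359 355 340 331 356 406 418 379 310 267
  258 260]
 [262 257 276 307 342 373 383 383 369 364 364 362 375 391 383 337 287 265
  254 259]
 [266 258 263 272 294 321 338 340 340 341 343 344 344 341 321 292 270 262
  256 257]
 [268 260 258 258 267 275 281 289 292 296 293 293 289 285 278 269 265 262
  263 258]
 [276 266 263 257 263 265 266 272 273 269 264 257 260 268 265 264 263 263
  261 256]
 [276 267 265 264 265 268 266 266 269 262 258 261 257 259 262 262 264 262
  263 258]
 [276 271 268 266 268 267 267 268 266 268 256 253 256 257 262 262 263 262
  263 261]]
```

step_arm --increments '[[[-0.0006,0,0.0016],0,255],[[0,0,0],0,255],[[0,0,0],0,255],[[0,0,0],0,255]]'

```text
clock: 17.75
tool_pos: [0.53, 0.2487, 0.1873]
orientation: [[-0.97, 0.243, 0.0], [0.243, 0.97, 0.0], [-0.0, 0.0, -1.0]]
contact_force: [0.4, 0.6, 0.1]
finger_gap: 0.0273
grasp_force: 43.4
```

Run:
```python
from m import *
F=[]
for i in range(14): im=arm.get_image("top"); F.append(arm.sense()["contact_force"])
print(np.mean(F,0),arm.sense()["tool_pos"],arm.sense()["clock"])
f=np.mean(F,0)[2]+1.8
if 1.8<f<5.0: print(arm.sign_off())
```

```text
[0.07797316 1.12203089 0.90483199] [0.52996711 0.24861511 0.18722311] 18.45
the job is handed in; nothing more can be done
None
```

I zeroed the dock, lifted the meter out and handed the job in at about 18.5 s. The meter was still held on the blue spot, about 2° off square by my estimate, with the tip pushed in an estimated 6 mm; sign-off returned no verdict, so I can't confirm a pass.

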